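# Find the rocking storage-box lid and press it home

## Robot

A 6-joint arm with a two-finger parallel gripper is mounted at the origin on the work surface. World frame = base frame: x ahead of the robot, y to its left, z up, the work surface at z = 0. Lengths are in mm, angles in rad, forces in N, time in s.
With the tool pointing down it reaches from about 350 to 975 mm from the base axis. Payload 7.1 kg.
Tool frame: the origin (TCP) lies on the front face of the gripper's body, between the roots of the fingers; the fingertips stand 80 mm ahead of it and the grasp point (between the pads) lies 61 mm ahead of it (env.tips_ahead is the distance from the TCP to the fingertips, in mm); z points along the fingers, y is the direction in which the jaws open and shut (so a half turn about z gives the same grasp; the last joint's range is limited). The gripper opens to 88 mm and grips with 3 to 60 N. Pads are 20 mm wide; open, the fingers measure 115 mm over their backs; the gripper's body (75 mm by 178 mm) begins 61 mm behind the grasp point.
Start: joints at [-1.137, 0.423, 1.63, -0, 1.089, -0.019], TCP at [273.443, -561.992, 302.675] pointing down, gripper open.
Joint ranges: [-3, 3], [-0.9, 2.11], [0.09, 2.58], [-1.31, 4.45], [0.11, 2.69], [-2.54, 2.54]. Speed limits (rad/s): [2.39, 2.39, 3.01, 3.14, 3.14, 3.14].

## Interface

Orientations are given as a unit quaternion [x, y, z, w].
In Python, from station import env, set_gripper, viewer, workorder gives the robot as it stands. Calls block until the motion is done:
- env.reach(position, orientation): joint-space move of the TCP to a pose.
- env.move_l(position, rot=None, rate=150, f_stop=None): straight line of the TCP; rot=None keeps the orientation; rate is the mean speed in mm/s. With f_stop (N) it stops when the force on the tool has changed by that much, and returns True; else False.
- env.move_joints(angles): joint-space move.
- set_gripper(opening): finger opening in mm; the grip force is fixed at half the most; returns when the fingers have stopped.
- env.hold(seconds).
- env.ik(position, orientation): joint angles nearest the present ones, or None.
- env.read_state(): the state.
- viewer.camera(name): name is "scene" or "top" or "wrist"; returns the picture (400x640x3 uint8, blue, green, red); there is no depth.
- viewer.camera_params(name): a dict with "fx", "fy", "cx", "cy" (pixels), "dist" ([k1, k2, p1, p2, k3] as OpenCV has them; the pictures are not rectified), "pose" (4x4, takes a point from camera to world coordinates); the wrist camera has in their place "tool_from_camera" (4x4, takes a point from camera to tool coordinates, whose origin is the TCP and whose axes are the flange's). Camera axes: x right, y up, looking along -z (the intrinsics and any distortion apply to the point x, -y, -z); pixel columns grow to the right and rows downward; lengths in mm; the calibration is good to about 2 mm. A picture is of the moment at which its call begins: read the wrist's pose just before it. camera_params takes no time and is no camera call.
A pose or a line that the arm cannot do raises env.IKError and nothing moves.
- workorder.sign_off(): hands the job in, once; it reports no verdict.
The state is a dict: "time_s": time; "qpos": joint angles; "dq": joint speeds; "tau": joint torques, N m; "tool_pos": TCP position; "orientation": TCP orientation; "force": force on the tool from outside, world axes, zero at the start; "wrist_torque": the same for the moment, N m; "width": finger opening in mm.
Only numpy, scipy, OpenCV 4.12 (cv2) and the standard library are available. Lean on these libraries where they do the work, as an engineer would, in place of code of your own. Each camera call takes 0.05 s, during which the arm holds its last target.

## Task

One of the four small storage boxes on the packing bench has a lid that is not seated. Press lightly with closed fingertips on an end of each lid (the short edges of its top) until you find the one that rocks, then press that lid in its middle until it is fully home and rocks no more. Be gentle with the lids that are already shut, do not grip or lift anything, leave everything else on the bench where it is, and finish clear of the boxes.

Things in the scene. Friction and masses are not known exactly. Their poses are not given: they have to be found in the camera images.
- lid_a (a point): middle of the top face of one of four identical grey ribbed lids, each 110 mm (its x axis) by 80 mm (y), on a clear box; z axis up. Flat top (ribs under 1 mm, a small ring marks the middle), 70 to 95 mm above the bench; box heights differ by a few mm, so neither height nor look shows which one lid is loose
- lid_b (a point): middle of the top face of one of four identical grey ribbed lids, each 110 mm (its x axis) by 80 mm (y), on a clear box; z axis up. Flat top (ribs under 1 mm, a small ring marks the middle), 70 to 95 mm above the bench; box heights differ by a few mm, so neither height nor look shows which one lid is loose
- lid_c (a point): middle of the top face of one of four identical grey ribbed lids, each 110 mm (its x axis) by 80 mm (y), on a clear box; z axis up. Flat top (ribs under 1 mm, a small ring marks the middle), 70 to 95 mm above the bench; box heights differ by a few mm, so neither height nor look shows which one lid is loose
- lid_d (a point): middle of the top face of one of four identical grey ribbed lids, each 110 mm (its x axis) by 80 mm (y), on a clear box; z axis up. Flat top (ribs under 1 mm, a small ring marks the middle), 70 to 95 mm above the bench; box heights differ by a few mm, so neither height nor look shows which one lid is loose
- box_a (a point): point on the upright axis of the clear box (102 x 72 mm, fixed to the bench) under lid_a, 40 mm below the middle of the lid's top at the start, for all four boxes alike; axes as the lid's. A loose lid pressed in its middle slides 5 mm straight down against about 12 N of friction, stops hard, stays down and rocks no more: this distance is then 35 mm
- box_b (a point): point on the upright axis of the clear box (102 x 72 mm, fixed to the bench) under lid_b, 40 mm below the middle of the lid's top at the start, for all four boxes alike; axes as the lid's. A loose lid pressed in its middle slides 5 mm straight down against about 12 N of friction, stops hard, stays down and rocks no more: this distance is then 35 mm
- box_c (a point): point on the upright axis of the clear box (102 x 72 mm, fixed to the bench) under lid_c, 40 mm below the middle of the lid's top at the start, for all four boxes alike; axes as the lid's. A loose lid pressed in its middle slides 5 mm straight down against about 12 N of friction, stops hard, stays down and rocks no more: this distance is then 35 mm
- box_d (a point): point on the upright axis of the clear box (102 x 72 mm, fixed to the bench) under lid_d, 40 mm below the middle of the lid's top at the start, for all four boxes alike; axes as the lid's. A loose lid pressed in its middle slides 5 mm straight down against about 12 N of friction, stops hard, stays down and rocks no more: this distance is then 35 mm
- skittle: bare wooden toy skittle, 30 mm thick, 94 mm tall, standing in the gap between the middle two boxes; leave it standing (origin at the centre of its underside)
- tape_roll: brown roll of packing tape lying flat, 90 mm across, 48 mm tall; leave it (origin at the centre of its underside)
- cone: orange sports cone with white band, 90 mm square foot, 92 mm tall; leave it (origin at the centre of its underside)
- marker: white marker with blue cap, 135 mm long, lying; leave it
- spray_can: can with green label, 52 mm across, 130 mm tall; leave it (origin at the centre of its underside)
- brush: hand brush lying on the bench; leave it
- mug: blue mug, 80 mm across, 90 mm tall; leave it (origin at the centre of its underside)
- cover_a: lid_a as a body, same origin and axes. Pressed 40 mm from the middle along x, a seated lid is stiff: it gives about 1 mm at 6 N and tilts about 0.015 rad. The loose one rocks about its y axis by about 0.1 rad (the pressed end dips 4 mm at about 2.5 N, then meets the rim) and springs back level when let go
- cover_b: lid_b as a body, same origin and axes. Pressed 40 mm from the middle along x, a seated lid is stiff: it gives about 1 mm at 6 N and tilts about 0.015 rad. The loose one rocks about its y axis by about 0.1 rad (the pressed end dips 4 mm at about 2.5 N, then meets the rim) and springs back level when let go
- cover_c: lid_c as a body, same origin and axes. Pressed 40 mm from the middle along x, a seated lid is stiff: it gives about 1 mm at 6 N and tilts about 0.015 rad. The loose one rocks about its y axis by about 0.1 rad (the pressed end dips 4 mm at about 2.5 N, then meets the rim) and springs back level when let go
- cover_d: lid_d as a body, same origin and axes. Pressed 40 mm from the middle along x, a seated lid is stiff: it gives about 1 mm at 6 N and tilts about 0.015 rad. The loose one rocks about its y axis by about 0.1 rad (the pressed end dips 4 mm at about 2.5 N, then meets the rim) and springs back level when let go
Things that resemble listed ones, but are neither listed nor needed, are in the scene too. What is shaped like the part that bears lid_c but green, pink or purple is not meant.

How it is judged (in metres and radians):
On the way, in this order (a step that is already met when the one before it is completed fails the run):
1. the loose lid is rocked by pressing on its end (((angle between lid_a's own z axis and vertical above 0.045 rad and contact force between the fingers and cover_a above 0.5 N) or (angle between lid_b's own z axis and vertical above 0.045 rad and contact force between the fingers and cover_b above 0.5 N) or (angle between lid_c's own z axis and vertical above 0.045 rad and contact force between the fingers and cover_c above 0.5 N) or (angle between lid_d's own z axis and vertical above 0.045 rad and contact force between the fingers and cover_d above 0.5 N))), for 0.05 s.
2. the loose lid is pressed fully home (((z of lid_a in the frame of box_a below 0.036 m and angle between lid_a's own z axis and vertical below 0.02 rad) or (z of lid_b in the frame of box_b below 0.036 m and angle between lid_b's own z axis and vertical below 0.02 rad) or (z of lid_c in the frame of box_c below 0.036 m and angle between lid_c's own z axis and vertical below 0.02 rad) or (z of lid_d in the frame of box_d below 0.036 m and angle between lid_d's own z axis and vertical below 0.02 rad))), for 0.2 s.
At the end, for the whole second after the job is handed in: The loose lid is down on its box (5 mm below its start, within 1 mm), level within 0.02 rad and at rest; all lids are level, the other three as they were; nothing else on the bench has moved more than 20 mm (((z of lid_a in the frame of box_a below 0.036 m and angle between lid_a's own z axis and vertical below 0.02 rad) or (z of lid_b in the frame of box_b below 0.036 m and angle between lid_b's own z axis and vertical below 0.02 rad) or (z of lid_c in the frame of box_c below 0.036 m and angle between lid_c's own z axis and vertical below 0.02 rad) or (z of lid_d in the frame of box_d below 0.036 m and angle between lid_d's own z axis and vertical below 0.02 rad)) and (z of lid_a in the frame of box_a below 0.036 m or z of lid_a in the frame of box_a above 0.039 m) and (z of lid_b in the frame of box_b below 0.036 m or z of lid_b in the frame of box_b above 0.039 m) and (z of lid_c in the frame of box_c below 0.036 m or z of lid_c in the frame of box_c above 0.039 m) and (z of lid_d in the frame of box_d below 0.036 m or z of lid_d in the frame of box_d above 0.039 m) and angle between each of lid_a, lid_b, lid_c, lid_d's own z axis and vertical below 0.02 rad and linear speed of each of cover_a, cover_b, cover_c, cover_d below 0.01 m/s and distance of each of skittle, tape_roll, cone, marker, spray_can, brush, mug from where it was at the start of the episode below 0.02 m); the robot touches nothing.
It fails at once if a lid that does not give is pressed with over 20 N ((contact force between the fingers and cover_a above 20 N and z of lid_a in the frame of box_a above 0.0375 m) or (contact force between the fingers and cover_b above 20 N and z of lid_b in the frame of box_b above 0.0375 m) or (contact force between the fingers and cover_c above 20 N and z of lid_c in the frame of box_c above 0.0375 m) or (contact force between the fingers and cover_d above 20 N and z of lid_d in the frame of box_d above 0.0375 m)).
It fails at once if a lid is lifted off its box (z of lid_a in the frame of box_a above 0.044 m or z of lid_b in the frame of box_b above 0.044 m or z of lid_c in the frame of box_c above 0.044 m or z of lid_d in the frame of box_d above 0.044 m).
It fails at once if something else on the bench is knocked, carried or lifted (moved over 20 mm) (distance of any of skittle, tape_roll, cone, marker, spray_can, brush, mug from where it was at the start of the episode above 0.02 m).
It also fails if it takes over 54 s, if anything falls off the work surface, if the arm or the gripper's body presses on something with over 40 N, if the wrist force passes 120 N, or if a joint passes its speed limit or range.

## Working session

There is one attempt and no reset: what is moved stays moved. The work goes in short steps, each a Python script; the robot and the scene stay as the last script left them, time stands still between calls to the robot, and variables do not carry over. Pictures are saved under pics/ and viewed, and the job is handed in when it is done.

```bash
ls; mkdir -p pics; python3 - <<'E'
from station import env, viewer
import cv2
for n in ("scene","top","wrist"):
    cv2.imwrite(f"pics/{n}0.png",viewer.camera(n)); print(n,viewer.camera_params(n))
s=env.read_state();print(s["time_s"],s["tool_pos"],s["orientation"],s["width"],s["force"])
E
```

```text
pics
scene {'fx': 461.80637207589467, 'fy': 461.80637207589467, 'cx': 318.3136863498285, 'cy': 204.25569576628075, 'dist': array([-0.09221152,  0.        ,  0.        ,  0.        ,  0.        ]), 'pose': array([[ 6.95826047e-01, -4.76770759e-01,  5.37136627e-01,
         1.27262751e+03],
       [ 7.18099412e-01,  4.74984752e-01, -5.08647932e-01,
        -6.66182474e+02],
       [-1.26232467e-02,  7.39647976e-01,  6.72875565e-01,
         1.01122945e+03],
       [ 0.00000000e+00,  0.00000000e+00,  0.00000000e+00,
         1.00000000e+00]])}
top {'fx': 451.4509643393953, 'fy': 451.4509643393953, 'cx': 318.1878621200135, 'cy': 195.00701105577323, 'dist': array([-0.12436573,  0.        ,  0.        ,  0.        ,  0.        ]), 'pose': array([[ 7.48329451e-03,  9.90862456e-01, -1.34668459e-01,
         3.74764111e+02],
       [-9.99510423e-01,  3.32030860e-03, -3.11109353e-02,
         3.44287347e+01],
       [-3.03795169e-02,  1.34835341e-01,  9.90402199e-01,
         1.13505616e+03],
       [ 0.00000000e+00,  0.00000000e+00,  0.00000000e+00,
         1.00000000e+00]])}
wrist {'fx': 314.4280851393624, 'fy': 314.4280851393624, 'cx': 321.5751023499901, 'cy': 196.88196481200546, 'dist': array([0.00100809, 0.        , 0.        , 0.        , 0.        ]), 'tool_from_camera': array([[-1.56270647e-03,  9.70832046e-01,  2.39755491e-01,
         6.49746095e+01],
       [ 9.99998775e-01,  1.53755336e-03,  2.91957783e-04,
         4.23933899e-01],
       [-8.51948885e-05,  2.39755654e-01, -9.70833260e-01,
        -8.22055717e+01],
       [ 0.00000000e+00,  0.00000000e+00,  0.00000000e+00,
         1.00000000e+00]])}
0.15 [ 273.32492823 -561.71749773  302.0992922 ] [ 9.74479793e-01  2.24474554e-01 -1.07701716e-04 -5.44719412e-04] 88.02146190123624 [ 0.78586962 -0.97922949  0.23410782]
```

View pics/scene0.png

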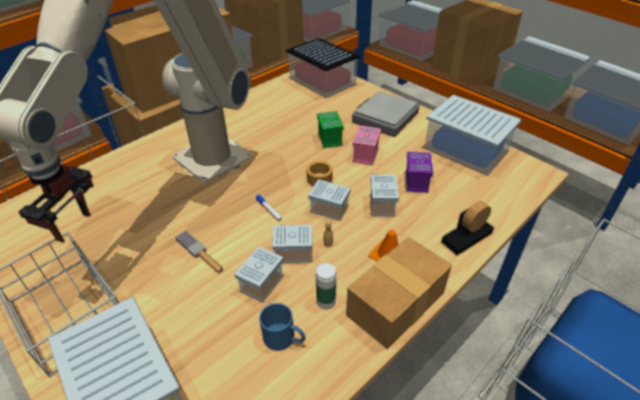

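View pics/top0.png

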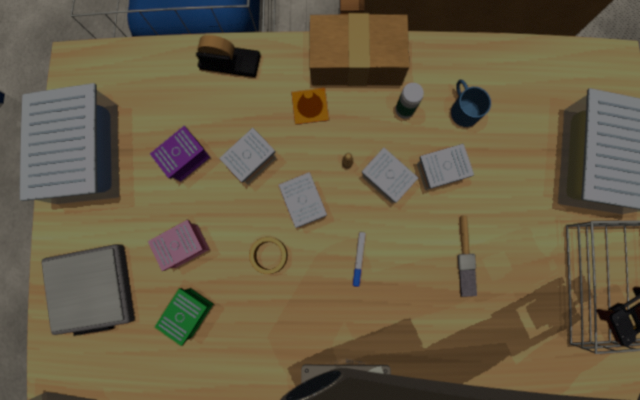

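The candidates are four grey lids in the top view at about (248,155), (303,200), (390,175) and (446,166). The purple, pink and green boxes are decoys. The large grey lids at the bench sides are too big to match. I'll confirm this in an enlarged crop.

```bash
python3 - <<'E'
import cv2,numpy as np
t=cv2.imread("pics/top0.png"); s=cv2.imread("pics/scene0.png")
cv2.imwrite("pics/topcrop.png",cv2.resize(t[120:240,215:481],None,fx=3,fy=3,interpolation=cv2.INTER_CUBIC))
cv2.imwrite("pics/scenecrop.png",cv2.resize(s[160:310,220:420],None,fx=4,fy=4,interpolation=cv2.INTER_CUBIC))
for im,ps in((t,[(248,150),(303,192),(390,168),(446,158),(260,180),(220,200)]),(s,[(330,195),(384,185),(293,240),(260,270)])):
    h=cv2.cvtColor(im,cv2.COLOR_BGR2HSV)
    print([h[y,x].tolist() for x,y in ps])
E
```

```text
[[105, 13, 120], [135, 4, 124], [130, 6, 124], [135, 4, 125], [19, 117, 124], [23, 103, 124]]
[[92, 20, 204], [90, 20, 201], [90, 19, 205], [88, 19, 204]]
```

View pics/topcrop.png

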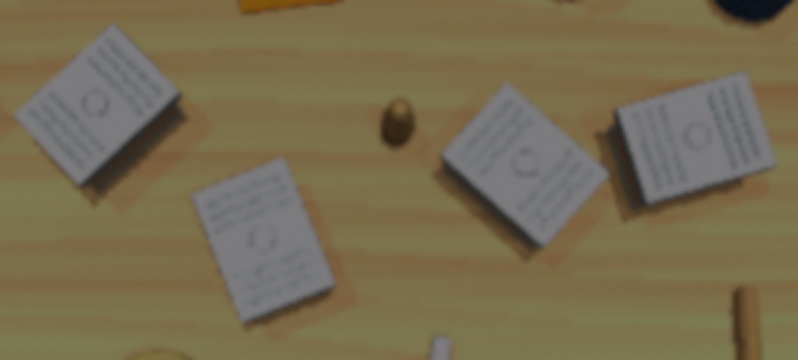

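View pics/scenecrop.png

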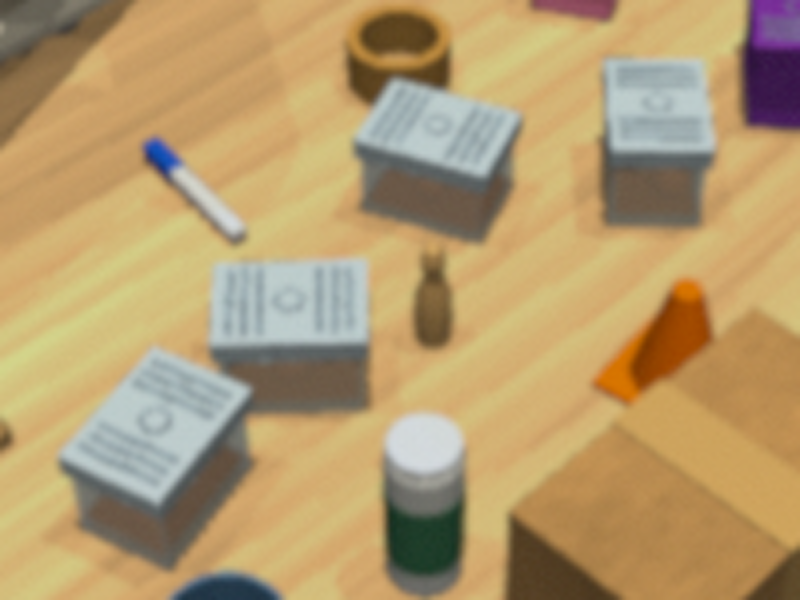

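```bash
cat > h.py <<'E'
import cv2,numpy as np
def ray(p,c,pose=None):
    K=np.array([[c["fx"],0,c["cx"]],[0,c["fy"],c["cy"]],[0,0,1]])
    u=cv2.undistortPoints(np.array([[p]],float),K,c["dist"])[0,0]
    P=c["pose"] if pose is None else pose
    d=P[:3,:3]@np.array([u[0],-u[1],-1]); return P[:3,3],d/np.linalg.norm(d)
def plane(p,c,z,pose=None):
    o,d=ray(p,c,pose); return o+d*(z-o[2])/d[2]
def tri(r1,r2):
    (a,d),(b,e)=r1,r2
    st=np.linalg.lstsq(np.stack([d,-e],1),b-a,rcond=None)[0]
    p,q=a+d*st[0],b+e*st[1]; return (p+q)/2,np.linalg.norm(p-q)
E
python3 - <<'E'
from h import *
from station import env,viewer
ct,cs=viewer.camera_params("top"),viewer.camera_params("scene")
T=[(246.7,154.3),(302.3,199.3),(390.3,174.3),(447.3,165.7)]
S=[(384.5,185.5),(329.5,191.2),(292.5,235),(258.7,265)]
t=cv2.imread("pics/top0.png");h=cv2.cvtColor(t,cv2.COLOR_BGR2HSV)
m=((h[...,1]<40)&(h[...,2]>100)).astype(np.uint8)*255
m=cv2.morphologyEx(m,cv2.MORPH_CLOSE,np.ones((3,3)))
cs_=cv2.findContours(m,cv2.RETR_EXTERNAL,cv2.CHAIN_APPROX_NONE)[0]
for p,q in zip(T,S):
    X,e=tri(ray(p,ct),ray(q,cs))
    c=[k for k in cs_ if cv2.pointPolygonTest(k,p,False)>0][0]
    W=np.array([plane(k[0].astype(float),ct,X[2])[:2] for k in c],np.float32)
    (cx,cy),(w,hh),a=cv2.minAreaRect(W)
    if w<hh: a+=90
    a=(a+90)%180-90
    print("tri",X.round(1),"err",round(e,1),"rect",round(cx,1),round(cy,1),sorted([round(w,1),round(hh,1)]),"yaw",round(a,1))
for n,p,z in(("skittle",(347.5,160),45),("tape",(268,255),24),("can",(409,98),100),("mug",(471,107),90),("cone",(310,103),40)):
    print(n,plane(p,ct,z).round())
E
```

```text
tri [616.  240.3  84.7] err 1.3 rect 616.6 240.4 [78.3, 110.1] yaw -46.0
tri [508.5 105.5  77.7] err 0.9 rect 508.3 105.9 [79.5, 108.6] yaw 22.5
tri [ 569.  -102.6   79.3] err 1.7 rect 569.0 -101.8 [78.7, 109.1] yaw 47.6
tri [ 589.8 -239.5   81.2] err 0.7 rect 591.4 -239.3 [80.5, 108.7] yaw -73.8
skittle [610.  -3.  45.]
tape [377. 192.  24.]
can [ 751. -149.  100.]
mug [ 733. -302.   90.]
cone [759.  91.  40.]
```

```bash
cat >> h.py <<'E'
L={1:(616.3,240.3,84.7,-46.0),2:(508.4,105.7,77.7,22.5),3:(569,-102.2,79.3,47.6),4:(590.6,-239.4,81.2,-73.8)}
def pt(i,off):
    x,y,z,a=L[i]; a=np.radians(a); return np.array([x+off*np.cos(a),y+off*np.sin(a),z])
def probe(env,i,off,q):
    p=pt(i,off); ta=env.tips_ahead; r=lambda z:[p[0],p[1],z+ta]
    env.reach(r(p[2]+40),q); env.move_l(r(p[2]+8),rate=80)
    f0=np.array(env.read_state()["force"])
    h1=env.move_l(r(p[2]-8),rate=10,f_stop=1.0)
    s=env.read_state(); z1=s["tool_pos"][2]
    h2=False
    if h1: h2=env.move_l(r(z1-ta-6),rate=8,f_stop=4.5)
    s2=env.read_state(); z2=s2["tool_pos"][2]
    print("lid",i,"hit",h1,h2,"z1",round(z1-ta,2),"F1",(s["force"]-f0).round(2),"z2",round(z2-ta,2),"travel",round(z1-z2,2),"F2",(s2["force"]-f0).round(2),"t",round(s2["time_s"],2))
    env.hold(0.15)
    env.move_l(r(p[2]+40),rate=100)
    return z1-z2
E
python3 - <<'E'
from h import *
from station import env,set_gripper
print(env.tips_ahead)
set_gripper(0)
q=np.array(env.read_state()["orientation"])
q=np.array([q[0],q[1],0,0]);q/=np.linalg.norm(q)
np.save("q.npy",q)
p=pt(4,40); 
for i in L: print(i,env.ik([*pt(i,40)[:2],pt(i,0)[2]+100],q))
env.reach([p[0],p[1],260],q)
print(env.read_state()["time_s"],env.read_state()["width"])
probe(env,4,40,q)
E
```

```text
80.0
1 [ 2.99761546e-01  6.36000059e-01  1.57279955e+00 -4.44089210e-16
  9.32793045e-01  1.41771304e+00]
2 [ 1.97045522e-01  5.02984683e-01  1.85577594e+00 -4.44089210e-16
  7.82832034e-01  1.31499702e+00]
3 [-1.41144579e-01  5.49130671e-01  1.76027628e+00 -4.44089210e-16
  8.32185707e-01  9.76806920e-01]
4 [-4.50467909e-01  6.21699333e-01  1.61139320e+00 -4.44089210e-16
  9.08500118e-01  6.67483590e-01]
3.1 0.5855943593877049
lid 4 hit True True z1 82.36 F1 [-0.94  0.09  3.67] z2 81.8 travel 0.56 F2 [-2.26  0.94  6.83] t 5.16
```

```bash
python3 - <<'E'
from h import *
from station import env
q=np.load("q.npy")
for i,o in((3,40),(2,40)):
    if probe(env,i,o,q)>2: break
E
```

```text
lid 3 hit True True z1 79.63 F1 [-0.99  0.32  2.44] z2 79.0 travel 0.63 F2 [-1.61  0.33  6.94] t 8.44
lid 2 hit True True z1 78.22 F1 [-0.07 -1.46  3.81] z2 77.6 travel 0.62 F2 [-1.11 -0.83  8.08] t 11.71
```

```bash
python3 - <<'E'
from h import *
from station import env
q=np.load("q.npy")
probe(env,1,40,q)
E
```

```text
lid 1 hit True True z1 84.78 F1 [-0.71  0.86  0.9 ] z2 82.47 travel 2.31 F2 [-1.65 -0.52  4.92] t 14.88
```

Lid 1, at top-view (247,154), gives more than the others. I'll confirm with a stepped press that logs force against depth.

```bash
python3 - <<'E'
from h import *
from station import env
q=np.load("q.npy")
p=pt(1,40); r=lambda z:[p[0],p[1],z+80]
env.move_l(r(89),rate=80); env.hold(.2)
f0=env.read_state()["force"][2]
for z in np.arange(87,80.4,-.5):
    env.move_l(r(z),rate=8); env.hold(.12)
    s=env.read_state(); f=s["force"][2]-f0
    print(z,round(s["tool_pos"][2]-80,2),round(f,2))
    if f>8: break
env.hold(.2)
env.move_l(r(120),rate=100); print(env.read_state()["time_s"])
E
```

```text
87.0 87.09 1.37
86.5 86.55 0.39
86.0 86.04 1.77
85.5 85.5 2.14
85.0 85.02 2.23
84.5 84.5 2.96
84.0 83.99 2.37
83.5 83.46 3.63
83.0 83.08 3.95
82.5 82.59 5.79
82.0 82.4 8.17
21.3167
```

Lid 1 is confirmed loose: it gave about 4 mm at under 4 N, then met the rim. Next I'll press it in the middle.

```bash
python3 - <<'E'
from h import *
from station import env
q=np.load("q.npy")
p=pt(1,0); r=lambda z:[p[0],p[1],z+80]
env.reach(r(120),q); env.move_l(r(89),rate=80); env.hold(.2)
f0=env.read_state()["force"][2]
for z in np.arange(87,78,-.5):
    h=env.move_l(r(z),rate=8,f_stop=14); env.hold(.1)
    s=env.read_state(); f=s["force"][2]-f0; zt=s["tool_pos"][2]-80
    print(z,round(zt,2),round(f,2))
    if f>(24 if zt<82.2 else 16.5): break
env.hold(.4); s=env.read_state(); print(s["tool_pos"][2]-80,s["force"][2]-f0)
env.move_l(r(120),rate=100); print(env.read_state()["time_s"])
E
```

```text
87.0 87.04 1.54
86.5 86.49 0.6
86.0 86.09 1.63
85.5 86.01 5.68
85.0 85.79 9.29
84.5 85.51 10.49
84.0 85.09 9.83
83.5 84.64 11.53
83.0 84.12 12.13
82.5 83.67 11.44
82.0 83.17 11.12
81.5 82.65 11.42
81.0 82.15 11.57
80.5 81.67 11.44
80.0 81.39 12.7
79.5 81.34 16.86
79.0 81.28 20.53
78.5 81.23 23.15
81.21531487394952 22.552381398033287
29.75
```

It slid about 4.9 mm at around 11.5 N and then stopped hard. I'll check the end again for rocking, then retreat and look.

```bash
python3 - <<'E'
from h import *
from station import env,viewer
q=np.load("q.npy")
L[1]=(616.3,240.3,81.3,-46.0)
probe(env,1,40,q)
p=pt(1,40)
env.move_l([p[0],p[1],300],rate=200)
env.reach([400,0,340],q); env.hold(.3)
cv2.imwrite("pics/top1.png",viewer.camera("top")); cv2.imwrite("pics/scene1.png",viewer.camera("scene"))
s=env.read_state();print(s["time_s"],s["force"],s["tool_pos"])
E
```

```text
lid 1 hit True True z1 82.36 F1 [0.94 0.08 3.9 ] z2 81.88 travel 0.49 F2 [-0.13  0.78  6.05] t 31.73
34.7 [ 0.65757141 -0.03657887 -0.14466121] [4.00235910e+02 1.80460431e-01 3.39872207e+02]
```

View pics/scene1.png

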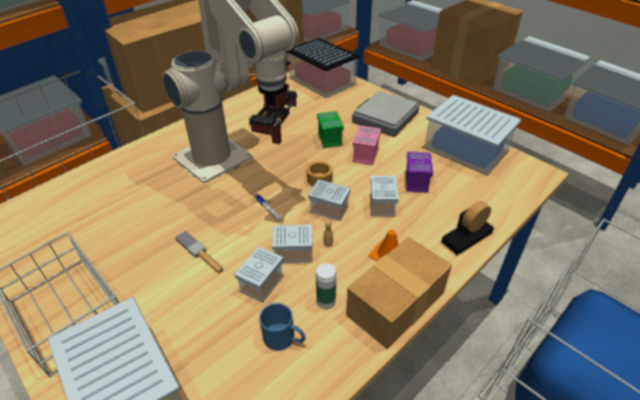

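View pics/top1.png

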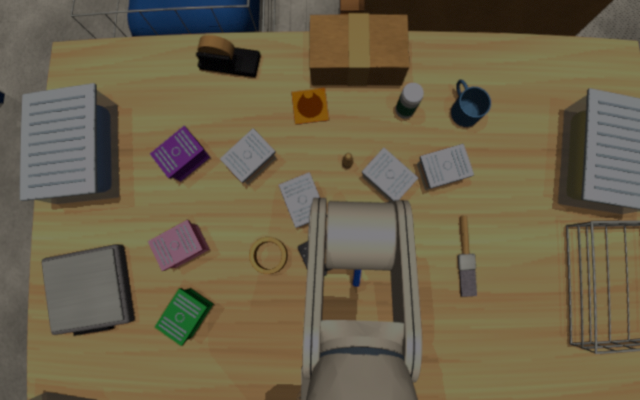

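Nothing else has moved: skittle (347,160), cone, can, mug, marker and lids are all where they were. The end contact was at 82.4 mm but the middle stopped at 81.3 mm, which could mean a slight tilt. I'll touch both ends and the middle with small steps.

```bash
python3 - <<'E'
from h import *
from station import env,viewer
q=np.load("q.npy")
env.reach([*pt(1,-40)[:2],190],q)
for o in(-40,0,40):
    p=pt(1,o); r=lambda z:[p[0],p[1],z+80]
    env.move_l(r(86),rate=100); env.move_l(r(83.6),rate=25); env.hold(.15)
    f0=np.mean([env.read_state()["force"][2]])
    out=[]
    for z in np.arange(83.2,79.9,-.4):
        env.move_l(r(z),rate=8); env.hold(.05)
        s=env.read_state(); f=s["force"][2]-f0
        out.append((round(s["tool_pos"][2]-80,2),round(f,1)))
        if f>5: break
    print(o,out); env.move_l(r(90),rate=60)
print(env.read_state()["time_s"])
E
```

```text
-40 [(np.float64(83.26), np.float64(-1.0)), (np.float64(82.85), np.float64(0.8)), (np.float64(82.45), np.float64(0.2)), (np.float64(82.09), np.float64(2.2)), (np.float64(81.68), np.float64(1.8)), (np.float64(81.34), np.float64(2.4)), (np.float64(81.06), np.float64(3.5)), (np.float64(80.97), np.float64(7.2))]
0 [(np.float64(83.22), np.float64(0.5)), (np.float64(82.75), np.float64(0.3)), (np.float64(82.38), np.float64(-0.6)), (np.float64(81.98), np.float64(-0.6)), (np.float64(81.6), np.float64(-0.5)), (np.float64(81.47), np.float64(4.2)), (np.float64(81.42), np.float64(7.4))]
40 [(np.float64(83.26), np.float64(-0.4)), (np.float64(82.89), np.float64(-0.9)), (np.float64(82.51), np.float64(2.1)), (np.float64(82.21), np.float64(3.2)), (np.float64(81.94), np.float64(5.1))]
45.6417
```

Middle contact is at 81.5 mm with a hard stop. Both ends touch within about 1 mm of that. The end ribs and the stated give of about 1 mm at 6 N account for this, so the remaining tilt is about 0.01 rad. Now I'll retreat and hand in.

```bash
python3 - <<'E'
from h import *
from station import env,workorder
p=pt(1,40)
env.move_l([p[0],p[1],330],rate=200); env.hold(.2)
s=env.read_state();print(s["time_s"],s["force"],s["tool_pos"])
workorder.sign_off()
E
```

```text
46.7917 [-0.27333612 -0.15246924 -0.19106261] [643.63864642 211.37841407 328.42288224]
the job is handed in; nothing more can be done
```

The loose lid was the one at about (616, 240) mm, furthest to the robot's left. I pressed it home and handed the job in at 46.8 s, with the gripper about 170 mm above the boxes.

- **Finding it:** I pressed one end of each lid. The other three were stiff, giving about 0.6 mm at 7–8 N. The loose one dipped about 4 mm at under 4 N, then met the rim.
- **Pressing it home:** In the middle it slid 4.6–4.9 mm at about 11.5 N, then stopped hard. The press ended at 23 N.
- **Check for rocking:** After seating, one end gave 0.5 mm at about 6 N, much like the seated lids.
- **Other things on the bench:** The pictures taken after seating showed nothing displaced. The only contact after those pictures was light touches on the same lid, and I took no picture after that.

One check did not fully agree. The last touches put the two ends at different heights: about 82.6 mm at one and between 81.2 and 82.2 mm at the other, against 81.5 mm in the middle. I put most of this down to the end ribs, the seated lid's small give and about 1 N of force noise. That leaves an estimated tilt of 0.01 rad, within the 0.02 rad limit, but the raw readings alone would allow about 0.018 rad end to end. I did not measure the tilt any more closely.

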